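# Load the tray of type slugs on the inspection viewer and wind the stage in under the lens

### The arm

A 6-joint arm with a two-finger parallel gripper is mounted at the origin on a cart in front of the work surface, level with it; the furniture and walls round the work are solid. World frame = base frame: x ahead of the robot, y to its left, z up, the work surface at z = 0. Lengths are in mm, angles in rad, forces in N, time in s.
With the tool pointing down it reaches from about 350 to 875 mm from the base axis. Payload 4.2 kg.
Tool frame: the origin (TCP) lies between the finger pads; the fingertips stand 25 mm ahead of it and the grasp point (between the pads) lies 6 mm ahead of it; z points along the fingers, y is the line along which they close (so a half turn about z gives the same grasp; the last joint's range is limited). The gripper opens to 85 mm and grips with 20 to 120 N. Pads are 22 mm wide; open, the fingers measure 114 mm over their backs; the gripper's body (76 mm by 85 mm) begins 54 mm behind the grasp point. The pads swing forward as they close: fully open they stand 13 mm farther back than shut.
Start: joints at [-1.077, 0.385, 0.008, 0, -1.194, -0.259], TCP at [145.423, -607.825, 221.412] pointing down, gripper open.
Joint ranges: [-3.14, 3.14], [-1.21, 2.06], [-1.07, 1.41], [-3.16, 2.05], [-2.99, -0.16], [-3.1, 3.1]. Speed limits (rad/s): [2.79, 2.79, 3.14, 3.14, 3.14, 3.14].

### API

Orientations are given as a unit quaternion [x, y, z, w].
In Python, from bench import arm gives the robot as it stands.
- The arm moves only by the shell command python3 -m pendant 'ROWS'. ROWS is JSON, a list of rows, each a list of 7 numbers: the shift along the tool's x, y, z in m, then the turn, a rotation vector about the tool's x, y, z in degrees, then the finger opening in m, from 0 to 0.0854. In form: [[x, y, z, wx, wy, wz, fingers], ...]. A call has 1 to 12 rows; each row shifts and turns the commanded pose from where the row before left it, along the tool's axes as they then stand; what a row does not reach is not made up. A row lasts 1/10 s, in which the tool goes at most 50 mm and 8.59 degrees, less where a joint would pass 70% of its speed; a pose out of reach is approached as far as the arm can. A call is refused whole if a number of a shift passes 0.05 or a number of a turn 8.59, either way. A call with a gripper value outside its range is refused whole. The fingers move at their own pace and stop on an object; the grip force is fixed at half the most. Time passes only in rows, so rows that do not move let the fingers close. It gives the time, the measured TCP pose, the force, the opening and the grip force at its end, in the units of the state.
- arm.read_state(): the state, without advancing time (a new reading comes with each control period).
- arm.get_image(name): name is "scene" or "top"; returns a dict with "image" (420x560x3 uint8, red, green, blue), "fx", "fy", "cx", "cy" (pixels), "xyz" and "rotation" of the camera in the world. Camera axes: x right, y down, z forward; pixel columns grow to the right and rows downward; lengths in mm; the calibration is good to about 2 mm. A picture is of the moment at which its call begins. There is no depth.
- arm.job_done(): hands the job in; it is judged then, once.
The state is a dict: "clock": time; "joints": joint angles; "joint_vel": joint speeds; "joint_efforts": joint torques, N m; "position": TCP position; "ee_rot": TCP orientation; "contact_force": force on the tool from outside, world axes, zero at the start; "wrist_torque": the same for the moment, N m; "gripper_width": finger opening in mm; "grasp_force": force on a finger pad.
Only numpy, scipy, OpenCV 4.12 (cv2) and the standard library are available. Lean on these libraries where they do the work, as an engineer would, in place of code of your own. Each camera call takes 0.05 s, during which the arm holds its last target. There are 200 camera calls.

### The job

Get the open tray of loose brass type slugs ready under the lens of the inspection viewer: carry it over level, set it on the front of the stage with its ball pull facing the front, and slide it under the lips of the guides until it is fully home against the fence. Then wind the stage in with its feed knob, as far as it goes. All the slugs must stay in the tray, and the two stamps and the carton standing on the left stay as they are.

Things in the scene. Friction and masses are not known exactly. Their poses are not given: they have to be found in the camera images.
- viewer: Inspection viewer, fixed to the desk: white base plate 122 x 300 mm, its top 15 mm above the desk, a stage that slides along it, and a lens head on a column at the back. Origin: middle of the underside; x = towards its back (its front faces the robot), y = left along the stage's travel, z up. Only the lens head, its arm and column are higher than 65 mm above the desk.
- lens (a point): Lens in the underside of the lens head, on the optical axis (viewer x +13, y +92 mm), 121 mm above the desk. The head is an upright black cylinder, 45 mm across, from 121 to 203 mm above the desk; behind it an arm runs to the upright column at viewer x +94, y +92 mm (top 210 mm).
- type_tray: Open steel tray 76 (x) x 52 (y) x 20 mm high, walls and floor 3 mm; along each long side a flange at the bottom, 5 mm wide, 3 mm thick (62 mm over both, 72 mm long). Origin: centre of the underside; +x to its plain end, -x to the end with the ball pull. 0.11 to 0.2 kg. Can be gripped across the 52 mm with the fingertips above the flanges. Starts on the desk, right of the viewer.
- tray_ball (a point): Centre of the tray's ball pull: black ball of 14 mm on a 6 mm thick stem, 58 mm from the tray's centre at its -x end, 14 mm above the tray's underside; 13 mm free between ball and tray wall.
- tray_seat (a point): Point on the stage plate's top (30 mm above the desk), where the centre of the tray's underside is when the tray is fully home; it travels with the stage. Axes parallel to the viewer's; the tray's axes must then be parallel to them (ball to the front, -x). Plate: from 88 mm in front of the point to 46 mm behind it, 46 mm to either side. Fence behind: face at x +38.5 mm, 16 mm high.
- rail_mouth (a point): Middle of the guides' flared mouth, on the plate top, 37.5 mm in front of tray_seat: 81 mm wide, within 14 mm narrowing to 67 mm. Two rails 7.5 mm high run from it to the fence; their lips (5 mm above the plate, 57 mm apart) overhang the tray's flanges, so it must be slid in along +x; fingers do not fit between tray and rails. In front of it: a bare apron, 50 mm long, to set the tray on.
- carriage (a joint): Travel of the stage in m along the viewer's +y: 0 = right-hand end (loading), 0.1 = left-hand end, at its stop, tray seat under the lens. Starts between 0 and 0.01. Friction in its gear holds it: pushing (below 25 N) does not move it, the knob does.
- knob_head: The feed knob: round ribbed black knob, 39 mm across, axis upright, from 38 to 64 mm above the desk; origin on its axis at mid-height of the grip (52 mm above the desk). It sits on the stage, 48 mm in front and 105 mm to the right of tray_seat, and travels with it. Clockwise from above winds the stage in (+y), 16 mm a radian, 6.25 rad in all; it takes about 0.4 N m and stays where it is left.
- feed_knob (a joint): Angle of the feed knob (knob_head) in rad, clockwise from above positive; 0 at the right-hand end of the travel, 6.25 at the left-hand stop.
- slug_0: Loose brass type slug 22 x 8 x 8 mm, about 11 g, lying in the tray; origin at the middle of its underside.
- slug_1: Loose brass type slug 22 x 8 x 8 mm, about 11 g, lying in the tray; origin at the middle of its underside.
- slug_2: Loose brass type slug 22 x 8 x 8 mm, about 11 g, lying in the tray; origin at the middle of its underside.
- slug_3: Loose brass type slug 22 x 8 x 8 mm, about 11 g, lying in the tray; origin at the middle of its underside.
- slug_4: Loose brass type slug 22 x 8 x 8 mm, about 11 g, lying in the tray; origin at the middle of its underside.
- clear_stamp: Rubber stamp with a clear plastic handle, 29 x 29 x 72 mm, standing on the desk, loose; leave it alone. Origin at the centre of its underside.
- slim_carton: Small upright green and white carton 40 x 34 x 86 mm, loose; leave it alone. Origin at the centre of its underside.
- block_stamp: Wooden block stamp 52 x 30 x 62 mm, standing, loose; leave it alone. Origin at the centre of its underside.

How it is judged:
By the outcome, as a careful person would: the job done as asked, in the order asked, and still so for the second after the job is handed in, with the robot touching nothing.
It also fails if it takes over 72 s, if anything falls off the work surface, if the arm or the gripper's body presses on something with over 40 N, if the wrist force passes 120 N, or if a joint passes its speed limit or range.

## Working session

There is one attempt and no reset: what is moved stays moved. The work goes in short steps, Python scripts to look and compute and a shell command to move; the robot and the scene stay as the last step left them, time stands still between calls to the robot, and variables do not carry over. Pictures are saved under pics/ and viewed, at most 10 in all, crops included, and the job is handed in when it is done.

```bash
mkdir -p pics; ls
python3 - <<'E'
from bench import arm
import cv2,pickle
d={}
for n in("scene","top"):
    r=arm.get_image(n);d[n]=r
    cv2.imwrite(f"pics/{n}0.png",r["image"][:,:,::-1])
    print(n,r["fx"],r["fy"],r["cx"],r["cy"],r["xyz"],r["rotation"])
pickle.dump(d,open("im0.pkl","wb"))
print(arm.read_state())
E
```

```text
pics
scene 432.8555260410683 432.8555260410683 279.5581893258413 204.2367670315186 [-29.56813717 808.32856085 813.25293045] [-0.26239124  0.85524581 -0.4255789   0.13633801]
top 427.1278230299005 427.1278230299005 280.51357523443926 206.8705031671401 [ 380.79258846   27.79002839 1453.33557111] [ 0.71298323 -0.69904156  0.03501115 -0.04207172]
{'clock': 0.1, 'joints': array([-1.07738549e+00,  3.85484756e-01,  6.77213245e-03, -4.30513465e-04,
       -1.19399780e+00, -2.58597303e-01]), 'joint_vel': array([-7.52598777e-04, -2.85079098e-03,  1.46511400e-03,  1.25505011e-03,
       -1.51476643e-04, -4.39836647e-05]), 'joint_efforts': array([-8.07980487e-04, -3.93318880e+01,  1.88928080e+01,  4.19794366e+00,
       -2.61711961e-03,  7.96295382e-06]), 'position': array([ 145.30328286, -607.32453219,  220.43235216]), 'ee_rot': array([-1.17058319e-01,  9.93124561e-01,  9.63657187e-04, -1.65331462e-04]), 'contact_force': array([ 0.21748392, -0.324165  , -0.03180258]), 'wrist_torque': array([0.04570374, 0.03232319, 0.02125292]), 'grasp_force': 0.0, 'gripper_width': 85.8981281975046}
```

View pics/scene0.png

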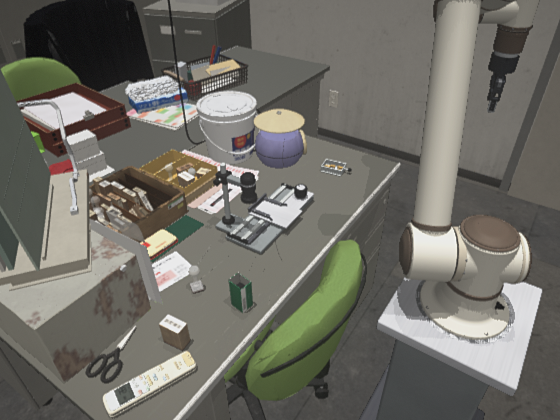

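View pics/top0.png

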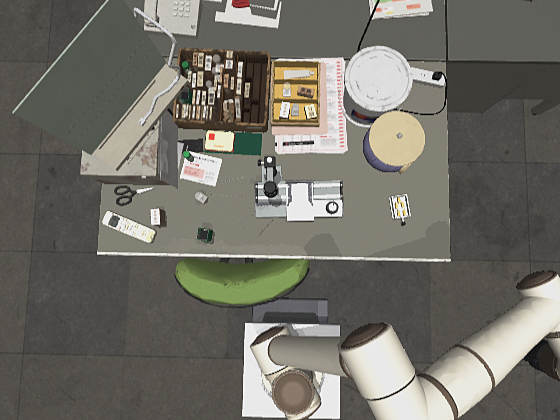

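The top view shows the tray at about (400,207) with its ball at (403,222). The viewer base spans (256–343, 180–217), the white stage plate is at (300,202) and the knob at (332,208). I'll zoom in on both views.

```bash
cat > h.py <<'E'
import numpy as np,cv2
from scipy.spatial.transform import Rotation as R
def Rm(c):
    r=np.array(c["rotation"]); return R.from_quat(r).as_matrix() if r.shape==(4,) else r
def ray(c,u,v,z):
    d=Rm(c)@np.array([(u-c["cx"])/c["fx"],(v-c["cy"])/c["fy"],1.]);p=np.array(c["xyz"])
    return p+d*(z-p[2])/d[2]
def proj(c,P):
    q=Rm(c).T@(np.array(P)-c["xyz"]);return np.array([c["cx"]+c["fx"]*q[0]/q[2],c["cy"]+c["fy"]*q[1]/q[2]])
def tri(c1,p1,c2,p2):
    A=[];b=[]
    for c,(u,v) in((c1,p1),(c2,p2)):
        d=Rm(c)@np.array([(u-c["cx"])/c["fx"],(v-c["cy"])/c["fy"],1.]);d/=np.linalg.norm(d)
        M=np.eye(3)-np.outer(d,d);A.append(M);b.append(M@c["xyz"])
    return np.linalg.lstsq(np.vstack(A),np.hstack(b),rcond=None)[0]
E
python3 - <<'E'
import pickle,cv2,numpy as np
from h import *
d=pickle.load(open("im0.pkl","rb"))
t=d["top"]["image"][:,:,::-1];s=d["scene"]["image"][:,:,::-1]
a=cv2.resize(t[150:230,245:425],None,fx=4.4,fy=4.4,interpolation=cv2.INTER_CUBIC)[:,:792]
b=cv2.resize(s[145:255,205:365],None,fx=4.4,fy=4.4,interpolation=cv2.INTER_CUBIC)
cv2.imwrite("pics/tc.png",a);cv2.imwrite("pics/sc.png",b)
c=d["top"]
for u,v in((256,180),(343,180),(343,217),(256,217)):print(ray(c,u,v,15))
E
```

```text
[628.77572562 129.29148835  15.        ]
[ 634.31723033 -167.21260705   15.        ]
[ 507.82676412 -167.75848898   15.        ]
[502.10768437 125.93547948  15.        ]
```

View pics/tc.png

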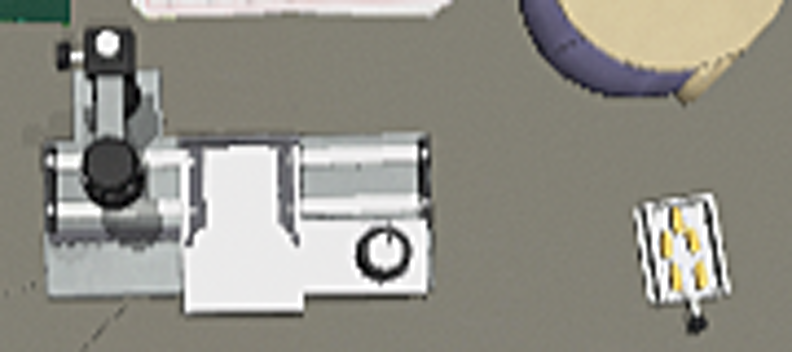

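View pics/sc.png

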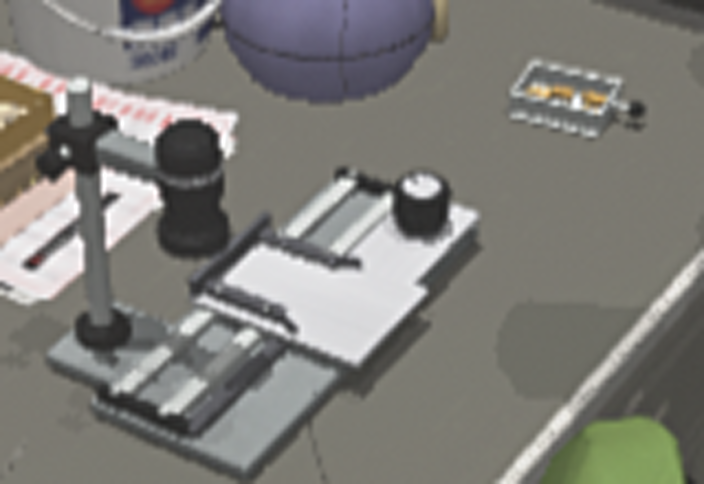

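The crops show the plate's front corners at crop (184,313) and (303,313), the knob cap at (386,252), and the lens over the left end. The tray is tilted, with its ball at (697,323). Next I'll measure these at subpixel precision.

Run:
```python
import pickle
from h import *
d=pickle.load(open("im0.pkl","rb"));c=d["top"];im=c["image"][:,:,::-1]
K=8
def up(x0,y0,x1,y1):return cv2.resize(im[y0:y1,x0:x1],None,fx=K,fy=K,interpolation=cv2.INTER_CUBIC)
def px(p,x0,y0):p=np.asarray(p,float);return (p+.5)/K-.5+np.array([x0,y0])
def big(m):
    cs,_=cv2.findContours(m.astype(np.uint8),cv2.RETR_EXTERNAL,cv2.CHAIN_APPROX_NONE);return max(cs,key=cv2.contourArea)
# tray
x0,y0=385,190;u=up(x0,y0,418,230);g=u.max(2).astype(int);g2=u.min(2)
bg=np.median(u.reshape(-1,3),0);print("bg",bg)
m=(g2>175)|((u[:,:,2].astype(int)-u[:,:,0])>60)
m=cv2.morphologyEx(m.astype(np.uint8),cv2.MORPH_CLOSE,np.ones((25,25)))
r=cv2.minAreaRect(big(m));b=px(cv2.boxPoints(r),x0,y0)
print("tray rect",r, [ray(c,*p,18).round(1).tolist() for p in b],"cen",ray(c,*px(r[0],x0,y0),18))
mb=(g<70);mb[:200]=0
# ball: keep blob near 
cb=big(cv2.morphologyEx(mb.astype(np.uint8),cv2.MORPH_OPEN,np.ones((9,9))));(q,rad)=cv2.minEnclosingCircle(cb)
ub=px(q,x0,y0);B=ray(c,*ub,14);C=ray(c,*px(r[0],x0,y0),18)
print("ball px",ub,rad/K,B,"dist",np.linalg.norm((C-B)[:2]),"yaw",np.degrees(np.arctan2(*(C-B)[[1,0]])))
# plate
x0,y0=275,170;u=up(x0,y0,350,228);m=u.min(2)>205
k=big(m);
pts=px(k[:,0],x0,y0)
fx=pts[(pts[:,0]>289)&(pts[:,0]<312)&(pts[:,1]>215)]
l=pts[(pts[:,1]>207)&(pts[:,1]<219)&(pts[:,0]<290)];rr=pts[(pts[:,1]>218)&(pts[:,1]<220.5)&(pts[:,0]>311)]
F=np.array([ray(c,*p,30) for p in fx]);s=np.polyfit(F[:,1],F[:,0],1);print("front x=",s,"yaw",np.degrees(-np.arctan(s[0])))
L=np.array([ray(c,*p,30) for p in l]);s=np.polyfit(L[:,0],L[:,1],1);print("left",s,np.degrees(np.arctan(s[0])),np.polyval(s,510),len(l))
Rr=np.array([ray(c,*p,30) for p in rr]);print("right",len(rr),Rr.mean(0) if len(rr) else 0)
# knob
x0,y0=322,198;u=up(x0,y0,343,220);m=u.max(2)<90
m=cv2.morphologyEx(m.astype(np.uint8),cv2.MORPH_CLOSE,np.ones((9,9)))
q,rad=cv2.minEnclosingCircle(big(m));uk=px(q,x0,y0);print("knob",uk,rad/K,ray(c,*uk,60),"r mm",rad/K/427*1393)
# scene
c2=d["scene"];s=c2["image"]
print("scene pred ball",proj(c2,B),"knobtop",proj(c2,ray(c,*uk,64)))
sb=s[150:185,320:355].max(2);ys,xs=np.where(sb<60);print(xs.mean()+320,ys.mean()+150,len(xs),[xs.min()+320,xs.max()+320,ys.min()+150,ys.max()+150])
```

```text
bg [117. 129. 131.]
tray rect ((121.21333312988281, 146.92613220214844), (216.58494567871094, 152.3083038330078), 80.06360626220703) [[581.0, -319.0, 18.0], [593.4, -382.4, 18.0], [503.2, -397.0, 18.0], [490.9, -334.0, 18.0]] cen [ 541.97034198 -358.14395715   18.        ]
ball px [402.75833321 223.47360992] 2.3619792461395264 [ 489.95407548 -368.91129791   14.        ] dist 53.11899478672182 yaw 11.695025018144225
front x= [-2.48928179e-02  4.94049887e+02] yaw 1.4259589243302278
left [  0.06429509 -10.47410826] 3.678773529774214 22.316386124361088 96
right 30 [496.7217003  -64.32397942  30.        ]
knob [331.63493252 207.29445934] 6.3436126708984375 [ 535.05265499 -124.30334455   60.        ] r mm 20.69473641817687
scene pred ball [350.50132242 168.62478783] knobtop [302.01007241 186.23384124]
349.2 169.6 5 [np.int64(348), np.int64(350), np.int64(169), np.int64(170)]
```

```bash
cat >> h.py <<'E'
def delta(p,yaw=None):
    """tool-axis shift (m) to world point p, then turn about tool z (deg) so that tool y lies along yaw+90"""
    from bench import arm
    s=arm.read_state();T=R.from_quat(s["ee_rot"]).as_matrix();d=T.T@(np.array(p)-s["position"])/1000
    print("shift",d.round(4),"dist",np.linalg.norm(d).round(3))
    y=np.degrees(np.arctan2(-T[0,1],T[1,1]));print("tool yaw",y.round(2),"tilt",T[:,2].round(4),"turn",None if yaw is None else round(y-yaw,2))
    print("F",s["contact_force"].round(1),"grip",s["gripper_width"].round(1),s["grasp_force"],"j",s["joints"].round(2),"t",s["clock"])
E
python3 -c "
from h import *
delta([527.2,-361.4,120],11.3)"
```

```text
shift [-0.4286  0.1502  0.1007] dist 0.465
tool yaw 13.44 tilt [-6.0e-04  1.9e-03 -1.0e+00] turn 2.14Traceback (most recent call last):
  File "<string>", line 3, in <module>
    delta([527.2,-361.4,120],11.3)
    ~~~~~^^^^^^^^^^^^^^^^^^^^^^^^^
  File "h.py", line 22, in delta
    print("F",s["contact_force"].round(1),"grip",s["gripper_width"].round(1),s["grasp_force"],"j",s["joints"].round(2),"t",s["clock"])
                                                 ^^^^^^^^^^^^^^^^^^^^^^^^
AttributeError: 'float' object has no attribute 'round'
```

```bash
sed -i 's/s\["gripper_width"\].round(1)/round(s["gripper_width"],1)/' h.py
python3 -m pendant '[[-0.02,0.007,0.005,0,0,0,0.0854],[-0.04,0.014,0.01,0,0,0,0.0854],[-0.045,0.0155,0.01,0,0,0,0.0854],[-0.045,0.0155,0.01,0,0,0,0.0854],[-0.045,0.0155,0.01,0,0,0,0.0854],[-0.045,0.0155,0.01,0,0,0,0.0854],[-0.045,0.0155,0.01,0,0,0,0.0854],[-0.045,0.0155,0.01,0,0,0,0.0854],[-0.045,0.0155,0.01,0,0,0,0.0854],[-0.035,0.0125,0.01,0,0,0,0.0854],[-0.0186,0.0082,0.0057,0,0,2.14,0.0854],[0,0,0,0,0,0,0.0854]]'
python3 - <<'E'
from h import *
from bench import arm
delta([527.2,-361.4,29],11.3)
r=arm.get_image("top");cv2.imwrite("pics/t1.png",cv2.resize(r["image"][150:240,330:450,::-1],None,fx=5,fy=5,interpolation=cv2.INTER_CUBIC))
E
```

```text
clock: 1.3
position: [528.7, -359.7, 118.7]
ee_rot: [-0.1, 0.995, 0.001, -0.001]
contact_force: [-0.1, 0.1, -0.6]
gripper_width: 85.5
grasp_force: 0.0
shift [ 0.0016 -0.0015  0.0897] dist 0.09
tool yaw 11.49 tilt [-0.0026  0.0014 -1.    ] turn 0.19
F [-0.1  0.1 -0.6] grip 85.5 0.0 j [-0.35  0.49 -0.09 -0.   -0.99 -1.02] t 1.3
```

View pics/t1.png

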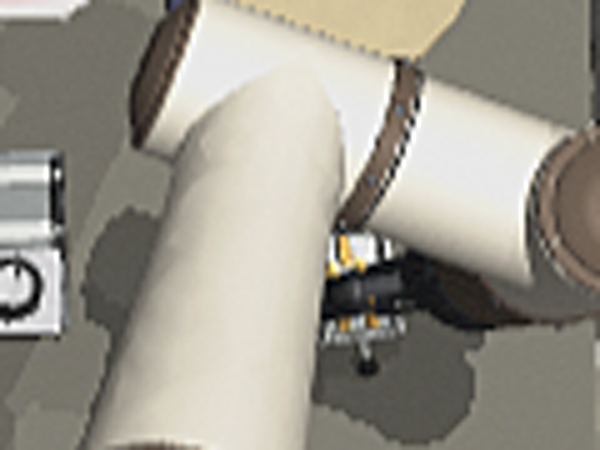

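The picture shows the arm hiding the left half of the tray. One finger sits across the tray's right part near crop (360,290), and the ball is at (368,365). That matches the plan, so I'll descend and close.

```bash
python3 -m pendant '[[0.0016,-0.0015,0.02,0,0,0.19,0.0854],[0,0,0.03,0,0,0,0.0854],[0,0,0.025,0,0,0,0.0854],[0,0,0.0147,0,0,0,0.0854],[0,0,0,0,0,0,0.0854],[0,0,0,0,0,0,0.06],[0,0,0,0,0,0,0.045],[0,0,0,0,0,0,0.045],[0,0,0,0,0,0,0.045],[0,0,0,0,0,0,0.045],[0,0,0,0,0,0,0.045],[0,0,0,0,0,0,0.045]]'
python3 - <<'E'
from h import *
from bench import arm
delta([527.2,-361.4,29],11.3)
r=arm.get_image("scene");cv2.imwrite("pics/s1.png",cv2.resize(r["image"][120:220,270:400,::-1],None,fx=5,fy=5,interpolation=cv2.INTER_CUBIC))
E
```

```text
clock: 2.55
position: [526.1, -363.8, 31.1]
ee_rot: [-0.097, 0.995, -0.0, 0.0]
contact_force: [-0.2, 0.4, 0.1]
gripper_width: 44.9
grasp_force: 0.0
shift [-0.0016  0.0021  0.0021] dist 0.003
tool yaw 11.13 tilt [ 1.e-04 -0.e+00 -1.e+00] turn -0.17
F [-0.2  0.4  0.1] grip 44.9 0.0 j [-0.35  0.59 -0.17  0.   -0.81 -1.02] t 2.55
```

View pics/s1.png

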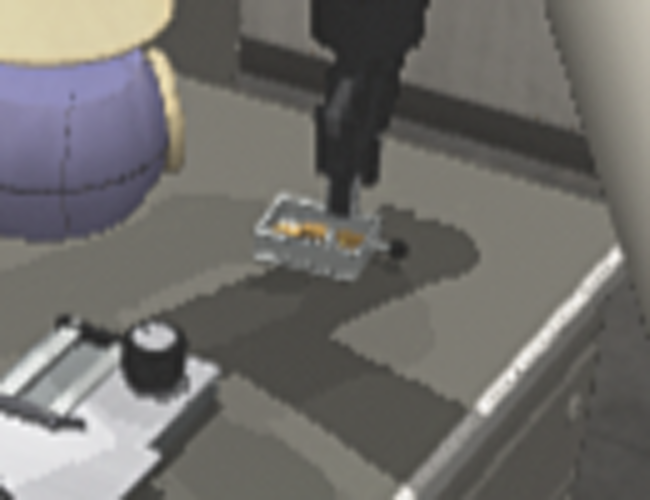

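Run:
```python
from h import *
from bench import arm
c=arm.get_image("scene")
cr=lambda P:((proj(c,P)-[270,120])*5).round()
a=np.radians(11.2);ex=np.array([np.cos(a),np.sin(a),0]);ey=np.array([-np.sin(a),np.cos(a),0])
G=np.array([526.1,-363.8,0])
for z in(6,12,20,31):print(z,"fing +y",cr(G+ey*22.5+[0,0,z]),"-y",cr(G-ey*22.5+[0,0,z]))
C=np.array([546.8,-357.5,0])
for sx,sy in((1,1),(-1,1),(1,-1),(-1,-1)):print(sx,sy,cr(C+ex*38*sx+ey*26*sy+[0,0,20]))
print("ball",cr(C-58*ex+[0,0,14]))
im=c["image"][120:220,270:400,::-1]
cv2.imwrite("pics/s2.png",cv2.resize(im[25:75,40:95],None,fx=11,fy=11,interpolation=cv2.INTER_CUBIC))
```

```text
6 fing +y [342. 257.] -y [361. 225.]
12 fing +y [343. 250.] -y [361. 218.]
20 fing +y [343. 240.] -y [362. 208.]
31 fing +y [345. 226.] -y [364. 194.]
1 1 [258. 226.]
-1 1 [364. 249.]
1 -1 [282. 190.]
-1 -1 [386. 212.]
ball [402. 243.]
```

View pics/s2.png

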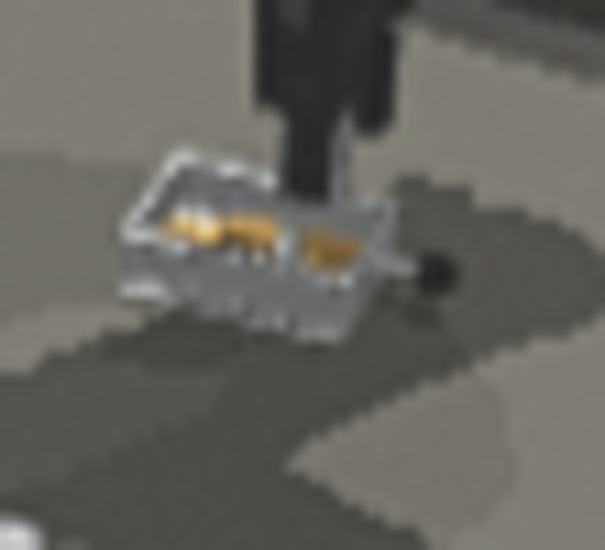

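Run:
```python
from h import *
from bench import arm
s=arm.read_state();print(s["gripper_width"],s["grasp_force"],s["position"],s["contact_force"],s["wrist_torque"])
c=arm.get_image("top");c2=arm.get_image("scene")
for n,k,x0,y0,x1,y1 in(("a",c,385,185,425,235),("b",c2,315,140,355,180)):
    cv2.imwrite(f"pics/{n}3.png",cv2.resize(k["image"][y0:y1,x0:x1,::-1],None,fx=10,fy=10,interpolation=cv2.INTER_NEAREST))
a=cv2.imread("pics/a3.png");b=cv2.imread("pics/b3.png");o=np.zeros((500,800,3),np.uint8);o[:,:400]=a;o[:400,400:]=b;cv2.imwrite("pics/ab3.png",o)
```

```text
44.73408323090828 0.0 [ 526.05576803 -363.77446956   31.00554146] [ 0.15667134 -0.57844369 -0.36105114] [-0.01576685  0.06439416  0.00547136]
```

View pics/ab3.png

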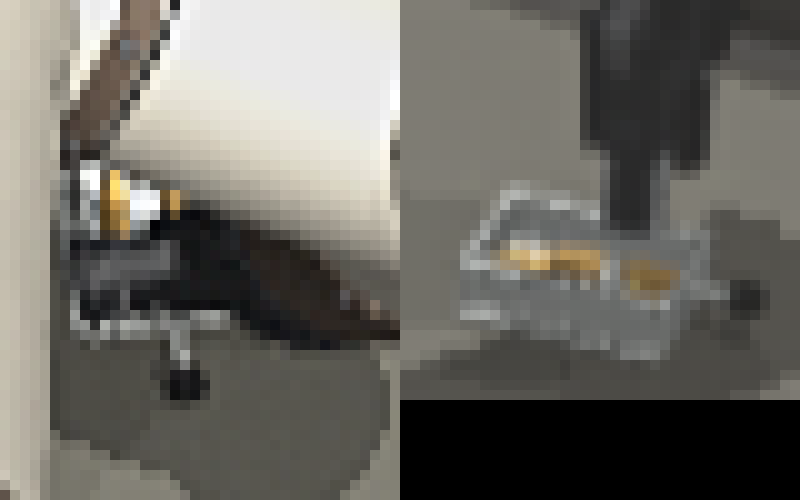

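The picture shows the dark fingertip ending at scene px (338,163), with a slug visible right below it. So the tips sit higher than I assumed, and the gripper closed without contact. I'll check the tip height against the start image, where the pose is known.

Run:
```python
import pickle
from h import *
d=pickle.load(open("im0.pkl","rb"))
G=np.array([145.3,-607.3,220.4]);a=np.radians(13.4);ey=np.array([-np.sin(a),np.cos(a),0])
for n in d:
  c=d[n]
  for dz in(-25,-12,0,20):print(n,dz,"+",proj(c,G+ey*50+[0,0,dz]).round(1),"-",proj(c,G-ey*50+[0,0,dz]).round(1))
g=d["scene"]["image"][40:125,470:530].max(2)
for y in range(40,80):print(y+40,"".join("#" if v<55 else "+" if v<80 else "." for v in g[y]))
```

```text
scene -25 + [487.  125.6] - [487.  112.5]
scene -12 + [488.2 121.8] - [488.1 108.8]
scene 0 + [489.3 118.2] - [489.2 105.4]
scene 20 + [491.1 112.2] - [490.9  99.5]
top -25 + [488.5 345.1] - [522.5 337.5]
top -12 + [490.6 346.1] - [525.  338.4]
top 0 + [492.7 347. ] - [527.4 339.2]
top 20 + [496.2 348.6] - [531.5 340.7]
80 ....................+#####+++...+#+#........................
81 ....................######++....+++#........................
82 ....................########+...++++........................
83 ....................########++++###.........................
84 ....................########++++##+.........................
85 ....................#######++++###..........................
86 ....................#######++++###..........................
87 ....................#############+..........................
88 ....................#############...........................
89 ...................+#++##########...........................
90 ...................##++##########...........................
91 ...................+############+...........................
92 .......
[... 1101 characters left out ...]
.........#####..................................++
110 ..................+++##+..................................++
111 ..................+..+++.................................+++
112 .........................................................+++
113 ........................................................++++
114 ........................................................++++
115 ........................................................++++
116 .......................................................+++++
117 .......................................................+++++
118 .......................................................+++++
119 ......................................................++++++
```

```bash
python3 -m pendant '[[0,0,0,0,0,0,0.0854],[0,0,0,0,0,0,0.0854],[0,0,0,0,0,0,0.0854],[0,0,0,0,0,0,0.0854],[0,0,0,0,0,0,0.0854],[0,0,0.003,0,0,0,0.0854],[0,0,0.003,0,0,0,0.0854],[0,0,0.002,0,0,0,0.0854],[0,0,0,0,0,0,0.0854]]'
python3 - <<'E'
from h import *
from bench import arm
c=arm.get_image("scene");s=arm.read_state();P=s["position"]
a=np.radians(11.2);ey=np.array([-np.sin(a),np.cos(a),0])
for h in(43,50,57):
  for dz in(-25,-12,0,25,50):print(h,dz,"+",proj(c,P+ey*h+[0,0,dz]).round(1),"-",proj(c,P-ey*h+[0,0,dz]).round(1))
g=c["image"][130:185,315:360].max(2)
for y in range(55):print(y+130,"".join("#" if v<45 else "+" if v<75 else "-" if v<100 else "." if v<135 else "o" for v in g[y]))
E
```

```text
clock: 3.65
position: [525.7, -363.7, 22.4]
ee_rot: [-0.097, 0.995, 0.0, -0.0]
contact_force: [0.7, 0.1, -0.2]
gripper_width: 85.0
grasp_force: 0.0
43 -25 + [336.5 176.5] - [343.7 164.2]
43 -12 + [336.8 173.3] - [344.  161.1]
43 0 + [337.  170.3] - [344.2 158.2]
43 25 + [337.5 164. ] - [344.8 152. ]
43 50 + [338.1 157.5] - [345.4 145.7]
50 -25 + [335.9 177.5] - [344.2 163.3]
50 -12 + [336.2 174.3] - [344.5 160.1]
50 0 + [336.4 171.3] - [344.8 157.2]
50 25 + [336.9 165. ] - [345.4 151.1]
50 50 + [337.4 158.5] - [346.  144.8]
57 -25 + [335.3 178.6] - [344.8 162.3]
57 -12 + [335.5 175.4] - [345.1 159.2]
57 0 + [335.8 172.4] - [345.4 156.3]
57 25 + [336.3 166. ] - [345.9 150.1]
57 50 + [336.8 159.6] - [346.5 143.9]
130 ---+++++++++++--.+####++++++++++++++##+......
131 --+++++++++++++++++++##++++++++++++++#+......
132 ---+++++++++++++++++++++++++++++++++--.......
133 ---+++++++++++++++++++#+#+++++++++#+.........
134 ---+++++++++++++++++++++#+++++#+###+.........
135 -+----++++++++++++++++++++++###+++#+.........
136 ----------++++++++++#+++++++###+++#+-........
137 -------------+++++++##+++
[... 1670 characters left out ...]

171 ......oooo...............-..-++-+++++--------
172 ...........--...............-++++++----------
173 ..........-+--...-.........----++++----------
174 ........-++++++++-...-.....-----+++----------
175 ...-----++++++++++----....-------------------
176 .----++++++++++++++++--+------------------...
177 -----+++++++++++++++---+-----------+---......
178 ------++++++++++++----------------+--........
179 ------------+++---------------++----.........
180 --------------+-------------++---............
181 --------------------------+----..............
182 -------------------------+---................
183 ----------------------+----..................
184 ---------------------++-.....................
```

```bash
python3 -m pendant '[[0,0,0.002,0,0,0,0.0854],[0,0,0.002,0,0,0,0.0854],[0,0,0.002,0,0,0,0.0854],[0,0,0,0,0,0,0.0854]]';python3 -m pendant '[[0,0,0.002,0,0,0,0.0854],[0,0,0.002,0,0,0,0.0854],[0,0,0,0,0,0,0.0854]]'
```

```text
clock: 4.1
position: [525.8, -363.7, 16.6]
ee_rot: [-0.097, 0.995, 0.0, -0.0]
contact_force: [-0.4, 0.2, -0.1]
gripper_width: 85.2
grasp_force: 0.0
clock: 4.4
position: [525.8, -363.7, 12.6]
ee_rot: [-0.097, 0.995, 0.0, -0.0]
contact_force: [-0.4, -0.3, 0.1]
gripper_width: 85.6
grasp_force: 0.0
```

```bash
python3 -m pendant '[[0,0,0.002,0,0,0,0.0854],[0,0,0.001,0,0,0,0.0854],[0,0,0,0,0,0,0.0854]]';python3 -m pendant '[[0,0,0.002,0,0,0,0.0854],[0,0,0.001,0,0,0,0.0854],[0,0,0,0,0,0,0.0854]]'
```

```text
clock: 4.7
position: [525.9, -363.7, 9.8]
ee_rot: [-0.097, 0.995, 0.0, -0.0]
contact_force: [0.6, 0.2, 0.3]
gripper_width: 85.3
grasp_force: 0.0
clock: 5.0
position: [525.9, -363.8, 6.8]
ee_rot: [-0.097, 0.995, 0.0, -0.0]
contact_force: [-0.1, 0.3, -0.6]
gripper_width: 85.5
grasp_force: 0.0
```

```bash
python3 -m pendant '[[0,0,0.003,0,0,0,0.0854],[0,0,0.003,0,0,0,0.0854],[0,0,0.002,0,0,0,0.0854],[0,0,0.002,0,0,0,0.0854],[0,0,0,0,0,0,0.0854]]'
python3 - <<'E'
from h import *
from bench import arm
c=arm.get_image("scene");s=arm.read_state();P=s["position"]
a=np.radians(11.2);ey=np.array([-np.sin(a),np.cos(a),0])
for h in(43,57):
  for z in(0,15,30,45):print(h,z,"+",proj(c,P*[1,1,0]+ey*h+[0,0,z]).round(1),"-",proj(c,P*[1,1,0]-ey*h+[0,0,z]).round(1))
g=c["image"][150:185,315:360].max(2)
for y in range(35):print(y+150,"".join("#" if v<45 else "+" if v<75 else "-" if v<100 else "." if v<135 else "o" for v in g[y]))
c=arm.get_image("top")
for h in(43,57):
  for z in(15,60):print(h,z,"+",proj(c,P*[1,1,0]+ey*h+[0,0,z]).round(1),"-",proj(c,P*[1,1,0]-ey*h+[0,0,z]).round(1))
g=c["image"][195:235,380:425].max(2)
for y in range(40):print(y+195,"".join("#" if v<45 else "+" if v<75 else "-" if v<100 else "." if v<145 else "o" for v in g[y]))
E
```

```text
clock: 5.5
position: [525.8, -363.7, -3.5]
ee_rot: [-0.097, 0.995, 0.0, -0.0]
contact_force: [-0.3, 0.1, 0.5]
gripper_width: 85.4
grasp_force: 0.0
43 0 + [336.5 175.9] - [343.7 163.7]
43 15 + [336.8 172.2] - [344. 160.]
43 30 + [337.1 168.4] - [344.4 156.4]
43 45 + [337.5 164.6] - [344.7 152.7]
57 0 + [335.3 178. ] - [344.8 161.8]
57 15 + [335.6 174.3] - [345.2 158.1]
57 30 + [335.9 170.5] - [345.5 154.5]
57 45 + [336.2 166.7] - [345.9 150.8]
150 .................+++++++++##+##+-...........-
151 .................+#+++++++#++##+-............
152 .................+#+++++++#++##+-............
153 .................+#++++++++++##+-............
154 .................+##+++++-+++##+.............
155 .................+#+++++#+++###+.............
156 .................++++#++++++###+.............
157 ................-+#++++++++####+.............
158 ..........ooo...-+#++-++++#####+.............
159 ..........oooooo-+#+-.+#+++++##-.............
160 .........oo...oo-+##+++#++..-++-.............
161 .........o.-....+#++####++....------.........
162 ........o.--...-+#+++++#+-.....------........
163
[... 2548 characters left out ...]

221 oooooooo.+----------+++.+-----------------...
222 oooooooo.++---------++###+----------------...
223 oooooooo.+-----------#####----------------...
224 .ooooooo.+-----------+###+-----------------..
225 --oooooo.+------------++------------------...
226 .--oooooo+--------------------------------...
227 oo--ooooo++++------+----------------------...
228 ooo.-.ooo....+++--+-----------------------...
229 oooo--oo........++-----------------------....
230 ooooo--oo.........-----------------------....
231 ooooo.+.o...........--------------------.....
232 oooooo................-----------------......
233 ooooooo-...............---------------.......
234 ooooooo.-................------------........
```

```bash
python3 -m pendant '[[0,0,0.002,0,0,0,0.0854],[0,0,0.002,0,0,0,0.0854],[0,0,0.002,0,0,0,0.0854],[0,0,0.001,0,0,0,0.0854],[0,0,0,0,0,0,0.0854]]';python3 -m pendant '[[0,0,0,0,0,0,0.07],[0,0,0,0,0,0,0.06],[0,0,0,0,0,0,0.055],[0,0,0,0,0,0,0.045],[0,0,0,0,0,0,0.045],[0,0,0,0,0,0,0.045],[0,0,0,0,0,0,0.045]]'
```

```text
clock: 6.1
position: [525.9, -363.8, -10.3]
ee_rot: [-0.097, 0.995, 0.0, -0.0]
contact_force: [-0.0, -0.1, -0.2]
gripper_width: 85.5
grasp_force: 0.0
clock: 6.8
position: [526.3, -363.8, -9.4]
ee_rot: [-0.097, 0.995, -0.0, 0.0]
contact_force: [-0.0, 2.3, 5.6]
gripper_width: 50.7
grasp_force: 64.1
```

Gripped: 50.7 mm opening and 64 N. The tips touched the flange with the TCP reading at z ≈ -9.4, so the z reading is about 33 mm below the true height. I'll lift the tray and refine the viewer pose from the first image.

```bash
python3 -m pendant '[[0,0,-0.003,0,0,0,0.045],[0,0,-0.008,0,0,0,0.045],[0,0,-0.015,0,0,0,0.045],[0,0,-0.022,0,0,0,0.045],[0,0,-0.025,0,0,0,0.045],[0,0,-0.02,0,0,0,0.045],[0,0,-0.012,0,0,0,0.045],[0,0,-0.005,0,0,0,0.045],[0,0,0,0,0,0,0.045]]'
python3 - <<'E'
import pickle
from h import *
d=pickle.load(open("im0.pkl","rb"));c=d["top"];g=cv2.cvtColor(c["image"],cv2.COLOR_RGB2GRAY).astype(float)
def edge(fixed,a,b,axis):  # subpixel centroid of |gradient| across the window
    out=[]
    for f in fixed:
        l=g[a:b,f] if axis==0 else g[f,a:b]
        w=np.abs(np.diff(l));w[w<w.max()*.4]=0;out.append((w*(np.arange(len(w))+a+.5)).sum()/w.sum())
    return np.array(out)
def fit(fixed,v,z,axis,n):
    P=np.array([ray(c,*((f,e) if axis==0 else (e,f)),z) for f,e in zip(fixed,v)])
    i,j=(1,0) if axis==0 else (0,1)
    k=np.polyfit(P[:,i],P[:,j],1);r=P[:,j]-np.polyval(k,P[:,i]);m=abs(r)<1.5*np.median(abs(r))+.3
    k=np.polyfit(P[m,i],P[m,j],1);P=P[m];print(n,"yaw",round(np.degrees(np.arctan(k[0]))*(-1 if axis==0 else 1),2),"mean",P.mean(0).round(1),m.sum(),"res",(P[:,j]-np.polyval(k,P[:,i])).std().round(2))
f=range(289,312);fit(f,edge(f,217,225,0),30,0,"apron front")
f=range(258,285);fit(f,edge(f,213,221,0),15,0,"base front")
f=range(316,340);fit(f,edge(f,213,221,0),30,0,"stage right front?")
f=range(206,219);fit(f,edge(f,282,291,1),30,1,"apron left")
f=range(218,220);fit(f,edge(f,309,319,1),30,1,"apron right")
f=range(182,214);fit(f,edge(f,339,347,1),15,1,"base right")
f=range(190,214);fit(f,edge(f,252,260,1),15,1,"base left")
E
python3 -c "
from h import *
delta([505,-22,90],1.3)"
```

```text
clock: 7.7
position: [526.1, -363.8, 100.5]
ee_rot: [-0.097, 0.995, -0.0, 0.0]
contact_force: [1.0, 0.5, -2.5]
gripper_width: 50.5
grasp_force: 63.4
apron front yaw 0.26 mean [492.4 -22.4  30. ] 23 res 0.25
base front yaw 1.45 mean [504.8  80.   15. ] 20 res 0.08
stage right front? yaw 0.99 mean [ 508.2 -104.3   30. ] 15 res 0.41
apron left yaw 1.07 mean [515.1  23.1  30. ] 9 res 0.0
apron right yaw 0.68 mean [499.6 -67.3  30. ] 2 res 0.0
base right yaw 4.21 mean [ 571.3 -160.9   15. ] 24 res 1.15
base left yaw -4.29 mean [558.4 125.3  15. ] 18 res 0.69
shift [-0.0452  0.3395  0.0105] dist 0.343
tool yaw 11.11 tilt [ 8.e-04 -1.e-04 -1.e+00] turn 9.81
F [ 1.   0.5 -2.5] grip 50.5 63.351606130599976 j [-0.35  0.51 -0.11 -0.   -0.95 -1.02] t 7.7
```

```bash
python3 -m pendant '[[-0.001,0.012,0,0,0,0,0.045],[-0.002,0.025,0,0,0,0,0.045],[-0.0025,0.035,0,0,0,0,0.045],[-0.0025,0.035,0,0,0,0,0.045],[-0.0025,0.035,0,0,0,0,0.045],[-0.0025,0.035,0,0,0,0,0.045],[-0.0025,0.035,0,0,0,0,0.045],[-0.0025,0.035,0,0,0,0,0.045],[-0.0025,0.035,0,0,0,0,0.045],[-0.0024,0.03,0,0,0,0,0.045],[-0.001,0.02,0,0,0,0,0.045],[-0.001,0.011,0,0,0,0,0.045]]'
python3 -m pendant '[[0,0,0.003,0,0,2,0.045],[0,0,0.006,0,0,4,0.045],[0,0,0.007,0,0,2.9,0.045],[0,0,0.005,0,0,1,0.045],[0,0,0.004,0,0,0,0.045],[0,0,0,0,0,0,0.045]]'
python3 - <<'E'
from h import *
from bench import arm
delta([484.5,-22.3,75],1.2)
r=arm.get_image("top");q=arm.get_image("scene")
import pickle;pickle.dump({"top":r,"scene":q},open("im2.pkl","wb"))
o=np.zeros((500,800,3),np.uint8)
o[:,:400]=cv2.resize(r["image"][160:240,265:329,::-1],(400,500),interpolation=cv2.INTER_CUBIC)
o[:,400:]=cv2.resize(q["image"][160:260,230:310,::-1],(400,500),interpolation=cv2.INTER_CUBIC)
cv2.imwrite("pics/c4.png",o)
E
```

```text
clock: 8.9
position: [482.9, -20.8, 99.2]
ee_rot: [-0.098, 0.995, -0.0, -0.001]
contact_force: [0.1, 0.2, -3.3]
gripper_width: 50.9
grasp_force: 63.3
clock: 9.5
position: [483.7, -22.7, 74.3]
ee_rot: [-0.011, 1.0, -0.0, -0.001]
contact_force: [0.6, -0.4, -2.2]
gripper_width: 51.0
grasp_force: 63.3
shift [-0.0008  0.0004 -0.0007] dist 0.001
tool yaw 1.24 tilt [-1.8e-03 -4.0e-04 -1.0e+00] turn 0.04
F [ 0.6 -0.4 -2.2] grip 51.0 63.302979469299316 j [ 0.29  0.32 -0.52 -0.   -0.73 -1.84] t 9.5
```

View pics/c4.png

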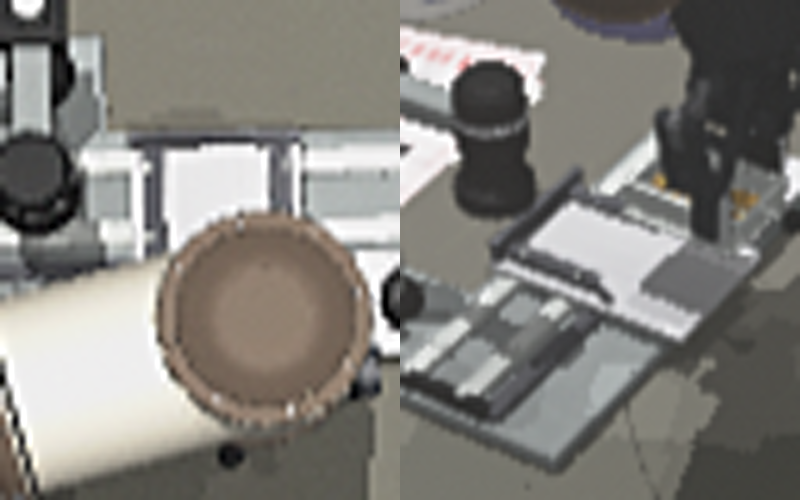

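The top view shows the ball at crop (232,456), with the wrist hiding the tray. In the scene view the gripper holds the tray above the right side of the stage, and the ball is at (795,215). I'll triangulate the ball.

Run:
```python
import pickle
from h import *
d=pickle.load(open("im2.pkl","rb"));P={}
for n,(x0,y0,x1,y1) in(("top",(297,228,308,238)),("scene",(300,195,318,212))):
    c=d[n];g=c["image"][y0:y1,x0:x1].max(2).astype(float)
    print("\n".join("".join("%4d"%v for v in r) for r in g) if n=="scene" else "")
    w=np.clip(85-g,0,None) if n=="top" else np.clip(60-g,0,None)
    ys,xs=np.mgrid[y0:y1,x0:x1];P[n]=((w*xs).sum()/w.sum(),(w*ys).sum()/w.sum());print(n,P[n])
for z in (90,98,106):print(z,ray(d["top"],*P["top"],z),proj(d["scene"],ray(d["top"],*P["top"],z)))
print(tri(d["top"],P["top"],d["scene"],P["scene"]))
```

```text
top (np.float64(301.4750542299349), np.float64(232.5824295010846))
 111 113 113 121 142 116 125 170 239 237 240 236 181 125 128 132 132 133
 110 109 110 111 119 121 127 152 241 243 238 179 128 118 131 133 132 132
 116 109 109 113 127 129 109 144 245 242 181 102  82 101 131 132 132 132
 129 116 115 126 132 113 109 179 242 186 105  75  73  99 133 134 132 132
 144 134 126 130 115 106 123 235 191 109  78  75  74 108 135 135 133 133
 149 138 132 113 110 107 105 140 110  84  82  73  68  87 121 133 132 132
 125 125 131 123 122 109  97  99  77  79  73  68  75  78 105 130 133 132
 121 115 117 136 145 124  92  61  46  50  56  78  80  99 131 135 132 132
 113 106 105 123 119 128  74  43  46  45  45  75 102 131 135 132 133 132
 109 109 115 131  85  88  59  43  44  42  45  95 131 135 134 132 133 132
 111 122 117  89  79  80  60  46  40  42  64 132 137 133 133 133 132 132
 122 140  89  80  81  77  66  58  53  78 100 134 135 132 132 132 132 133
 132 119  83  82  78  74  77  80  92 127 134 135 133 132 132 132 132 133
 107  82  87  79  73  78  80  98 125 135 134 133 132 133 133 132 132 132
 139 105  79  74  78  78  83 125 134 134 133 133 132 132 132 132 133 132
 205 145  80  76  78  79  99 132 134 132 133 132 131 133 131 133 131 132
 162 148  82  75  79 100 131 134 133 133 133 133 132 133 133 133 132 132
scene (np.float64(308.35483870967744), np.float64(203.78341013824885))
90 [448.7676803 -25.5601755  90.       ] [309.66865607 204.98018511]
98 [448.36880511 -25.24711858  98.        ] [309.82606069 202.77130916]
106 [447.96992992 -24.93406167 106.        ] [309.98483922 200.54315309]
[450.25236662 -24.46987012  94.04689319]
```

```bash
python3 -m pendant '[[0.003,0.0008,0.004,0,0,0,0.045],[0.003,0.0008,0.01,0,0,0,0.045],[0,0,0.012,0,0,0,0.045],[0,0,0.01,0,0,0,0.045],[0,0,0.006,0,0,0,0.045],[0,0,0.004,0,0,0,0.045],[0,0,0,0,0,0,0.045]]'
python3 -m pendant '[[0,0,0.002,0,0,0,0.045],[0,0,0.002,0,0,0,0.045],[0,0,0,0,0,0,0.045]]'
python3 -m pendant '[[0,0,0.001,0,0,0,0.045],[0,0,0.0008,0,0,0,0.045],[0,0,0,0,0,0,0.045]]'
```

```text
clock: 10.3
position: [478.0, -21.1, 28.4]
ee_rot: [-0.011, 1.0, -0.0, -0.001]
contact_force: [0.4, 0.2, -2.4]
gripper_width: 50.5
grasp_force: 63.3
clock: 10.6
position: [478.2, -21.0, 25.0]
ee_rot: [-0.011, 1.0, 0.0, 0.0]
contact_force: [0.1, 0.5, -2.7]
gripper_width: 50.5
grasp_force: 63.3
clock: 10.9
position: [478.2, -21.0, 23.2]
ee_rot: [-0.011, 1.0, -0.0, -0.0]
contact_force: [0.4, -0.4, -3.0]
gripper_width: 50.9
grasp_force: 63.3
```

```bash
python3 -m pendant '[[0,0,0.001,0,0,0,0.045],[0,0,0.0008,0,0,0,0.045],[0,0,0,0,0,0,0.045]]'
python3 -m pendant '[[0,0,0.0008,0,0,0,0.045],[0,0,0,0,0,0,0.045]]'
python3 -m pendant '[[0,0,0.0008,0,0,0,0.045],[0,0,0,0,0,0,0.045]]'
```

```text
clock: 11.2
position: [478.2, -21.0, 21.3]
ee_rot: [-0.011, 1.0, -0.0, -0.0]
contact_force: [-0.4, 0.8, -2.1]
gripper_width: 50.0
grasp_force: 63.3
clock: 11.4
position: [478.3, -21.0, 20.6]
ee_rot: [-0.011, 1.0, -0.0, 0.0]
contact_force: [-0.4, 0.5, -2.3]
gripper_width: 50.7
grasp_force: 63.4
clock: 11.6
position: [478.4, -21.0, 20.5]
ee_rot: [-0.011, 1.0, -0.0, 0.0]
contact_force: [-2.4, -0.2, 3.4]
gripper_width: 50.7
grasp_force: 64.1
```

```bash
python3 -m pendant '[[-0.002,0,-0.0004,0,0,0,0.045],[-0.004,0,0,0,0,0,0.045],[-0.004,0,0,0,0,0,0.045],[-0.004,0,0,0,0,0,0.045],[-0.003,0,0,0,0,0,0.045],[0,0,0,0,0,0,0.045]]'
python3 -m pendant '[[-0.003,0,0,0,0,0,0.045],[-0.002,0,0,0,0,0,0.045],[0,0,0,0,0,0,0.045]]'
```

```text
clock: 12.2
position: [494.0, -21.2, 20.5]
ee_rot: [-0.011, 1.0, -0.0, -0.002]
contact_force: [-5.7, -0.1, 7.9]
gripper_width: 50.4
grasp_force: 64.4
clock: 12.5
position: [497.2, -21.3, 20.5]
ee_rot: [-0.01, 1.0, -0.001, -0.003]
contact_force: [-9.2, 1.1, 10.7]
gripper_width: 50.5
grasp_force: 64.9
```

```bash
python3 -m pendant '[[0,0,-0.0006,0,0,0,0.045],[0,0,0,0,0,0,0.045]]'
python3 -m pendant '[[0,0,-0.0004,0,0,0,0.045],[0,0,0,0,0,0,0.045]]'
```

```text
clock: 12.7
position: [497.5, -21.2, 20.5]
ee_rot: [-0.01, 1.0, -0.0, -0.003]
contact_force: [-7.7, -0.1, 5.7]
gripper_width: 50.7
grasp_force: 64.3
clock: 12.9
position: [497.6, -21.2, 20.6]
ee_rot: [-0.01, 1.0, -0.0, -0.003]
contact_force: [-6.3, -0.0, 3.7]
gripper_width: 50.6
grasp_force: 63.9
```

```bash
python3 -m pendant '[[-0.003,0,-0.0003,0,0,0,0.045],[-0.003,0,0,0,0,0,0.045],[-0.003,0,-0.0002,0,0,0,0.045],[0,0,0,0,0,0,0.045]]'
python3 -c "
from h import *
delta([527,-20.5,20.6],1.2)"
```

```text
clock: 13.3
position: [509.0, -20.1, 21.2]
ee_rot: [-0.011, 1.0, 0.0, -0.0]
contact_force: [-0.8, 1.7, -2.2]
gripper_width: 50.8
grasp_force: 63.2
shift [-0.018  -0.0008  0.0006] dist 0.018
tool yaw 1.24 tilt [-8.e-04  1.e-04 -1.e+00] turn 0.04
F [-0.8  1.7 -2.2] grip 50.8 63.246846199035645 j [ 0.28  0.44 -0.51 -0.   -0.62 -1.83] t 13.3
```

```bash
python3 -m pendant '[[-0.003,0,0.0002,0,0,0,0.045],[-0.004,0,0,0,0,0,0.045],[-0.004,0,0,0,0,0,0.045],[-0.003,0,0,0,0,0,0.045],[0,0,0,0,0,0,0.045]]'
```

```text
clock: 13.8
position: [523.4, -19.7, 20.9]
ee_rot: [-0.011, 1.0, 0.0, -0.0]
contact_force: [-2.3, 4.2, -3.0]
gripper_width: 50.6
grasp_force: 63.2
```

```bash
python3 -m pendant '[[0,0,0.0004,0,0,0,0.045],[0,0,0,0,0,0,0.06],[0,0,0,0,0,0,0.075],[0,0,0,0,0,0,0.075],[0,0,0,0,0,0,0.075],[0,0,-0.01,0,0,0,0.075],[0,0,-0.02,0,0,0,0.075],[0,0,-0.025,0,0,0,0.06],[0.02,0,-0.02,0,0,0,0.03],[0.03,0,0,0,0,0,0],[0.02,0,0,0,0,0,0],[0,0,0,0,0,0,0]]'
python3 - <<'E'
from h import *
from bench import arm
delta([458,-22,28],1.2)
r=arm.get_image("top");q=arm.get_image("scene")
import pickle;pickle.dump({"top":r,"scene":q},open("im3.pkl","wb"))
E
```

```text
clock: 15.0
position: [450.8, -21.9, 97.0]
ee_rot: [-0.011, 1.0, 0.0, -0.0]
contact_force: [0.3, -0.2, 0.2]
gripper_width: 1.3
grasp_force: 0.0
shift [-0.0073 -0.0002  0.069 ] dist 0.069
tool yaw 1.22 tilt [-4.e-04  3.e-04 -1.e+00] turn 0.02
F [ 0.3 -0.2  0.2] grip 1.3 0.0 j [ 0.31  0.23 -0.57 -0.   -0.76 -1.86] t 15.0
```

```bash
python3 - <<'E'
import pickle
from h import *
d=pickle.load(open("im3.pkl","rb"));c=d["scene"];p=proj(c,[488.7,-22,44]);print(p)
x0,y0=int(p[0])-14,int(p[1])-12
g=c["image"][y0:y0+24,x0:x0+28].max(2)
for y in range(24):print(y+y0,x0,"".join("#" if v<70 else "+" if v<90 else "-" if v<130 else "." if v<200 else "o" for v in g[y]))
E
python3 -m pendant '[[0,0,0.02,0,0,0,0],[0,0,0.03,0,0,0,0],[0,0,0.014,0,0,0,0],[0,0,0.004,0,0,0,0],[0,0,0,0,0,0,0]]'
```

```text
[296.60491614 213.74907518]
201 282 oo..ooooooooooooooooo..+##--
202 282 o..oooooooooooooooooooo.++--
203 282 -.ooooooooooooooooooooo-+--+
204 282 ---..o.ooooooooooooooo-+++++
205 282 ------..ooooooooooooo-++++++
206 282 ---------.oooooooooo-++++++-
207 282 ...-------...oooooo.++++++--
208 282 .....----....oooo.-++++++--.
209 282 ..oo.......-.oooo.--+++++-..
210 282 o....ooo..--.ooooo..++++-...
211 282 o..--.oo.----oooooo.-++-....
212 282 ooo.-......--..ooo.-++-.....
213 282 oooo..--.o..---.oo-#+-......
214 282 ooo..----...+##+.-++-.......
215 282 ...o.-------####-++--.......
216 282 ------------+#####----......
217 282 --------....-+####+--.......
218 282 -------.oo..--+###+++-......
219 282 ..---..oooo.-+####++-.......
220 282 ..--..oooo.-+##+###+-.......
221 282 .o..ooooo.-+###+##+-........
222 282 o..oooooo-+######+-.........
223 282 oooooooo.+######+--.......--
224 282 ooooooo.+######+---.....---+
clock: 15.6
position: [454.1, -21.5, 27.8]
ee_rot: [-0.011, 1.0, -0.0, -0.0]
contact_force: [0.2, -0.8, -0.3]
gripper_width: -0.1
grasp_force: 0.0
```

```bash
python3 -m pendant '[[-0.005,0,0,0,0,0,0],[-0.005,0,0,0,0,0,0],[-0.005,0,0,0,0,0,0],[-0.004,0,0,0,0,0,0],[-0.004,0,0,0,0,0,0],[0,0,0,0,0,0,0]]'
python3 -m pendant '[[-0.004,0,0,0,0,0,0],[-0.004,0,0,0,0,0,0],[-0.003,0,0,0,0,0,0],[0,0,0,0,0,0,0]]'
python3 -m pendant '[[-0.003,0,0,0,0,0,0],[-0.003,0,0,0,0,0,0],[-0.002,0,0,0,0,0,0],[0,0,0,0,0,0,0]]'
```

```text
clock: 16.2
position: [476.5, -21.1, 28.1]
ee_rot: [-0.011, 1.0, -0.0, -0.0]
contact_force: [-1.6, -0.5, 1.1]
gripper_width: -0.0
grasp_force: 0.9
clock: 16.6
position: [488.6, -20.5, 28.1]
ee_rot: [-0.011, 1.0, 0.0, 0.001]
contact_force: [-0.7, -0.5, -0.9]
gripper_width: 0.1
grasp_force: 0.1
clock: 17.0
position: [495.8, -20.5, 28.1]
ee_rot: [-0.011, 1.0, 0.0, 0.0]
contact_force: [-1.6, -1.0, 0.9]
gripper_width: 0.1
grasp_force: 0.6
```

```bash
python3 -m pendant '[[-0.003,0,0,0,0,0,0],[-0.002,0,0,0,0,0,0],[-0.002,0,0,0,0,0,0],[0,0,0,0,0,0,0]]'
python3 -m pendant '[[-0.0015,0,0,0,0,0,0],[-0.0015,0,0,0,0,0,0],[0,0,0,0,0,0,0]]'
python3 -m pendant '[[-0.0015,0,0,0,0,0,0],[-0.001,0,0,0,0,0,0],[0,0,0,0,0,0,0]]'
```

```text
clock: 17.4
position: [502.9, -20.4, 28.1]
ee_rot: [-0.011, 1.0, 0.0, 0.0]
contact_force: [-1.7, 0.4, 0.8]
gripper_width: -0.1
grasp_force: 0.5
clock: 17.7
position: [504.5, -20.5, 28.0]
ee_rot: [-0.011, 1.0, -0.0, -0.001]
contact_force: [-4.1, 0.8, 3.3]
gripper_width: 0.1
grasp_force: 2.2
clock: 18.0
position: [504.6, -20.8, 27.8]
ee_rot: [-0.01, 1.0, -0.0, -0.003]
contact_force: [-8.2, 1.7, 6.7]
gripper_width: -0.1
grasp_force: 4.4
```

```bash
python3 -m pendant '[[-0.0012,0,0,0,0,0,0],[-0.001,0,0,0,0,0,0],[0,0,0,0,0,0,0]]'
python3 -m pendant '[[0.004,0,0,0,0,0,0],[0.008,0,0,0,0,0,0],[0.01,0,0,0,0,0,0],[0,0,-0.02,0,0,0,0],[0.02,-0.01,-0.04,0,0,0,0.03],[0.02,-0.02,-0.02,0,0,0,0.06],[0,-0.02,0,0,0,0,0.07],[0,-0.03,0,0,0,0,0.07],[0,-0.04,0,0,0,0,0.07],[0,0,0,0,0,0,0.07]]'
python3 - <<'E'
from h import *
from bench import arm
delta([533,-124,75],-70)
r=arm.get_image("top");q=arm.get_image("scene")
import pickle;pickle.dump({"top":r,"scene":q},open("im4.pkl","wb"))
o=np.zeros((500,800,3),np.uint8)
o[:,:400]=cv2.resize(r["image"][160:240,280:344,::-1],(400,500),interpolation=cv2.INTER_CUBIC)
o[:,400:]=cv2.resize(q["image"][160:240,246:310,::-1],(400,500),interpolation=cv2.INTER_CUBIC)
cv2.imwrite("pics/c5.png",o)
E
```

```text
clock: 18.3
position: [504.7, -21.0, 27.5]
ee_rot: [-0.01, 1.0, -0.001, -0.005]
contact_force: [-12.4, 2.4, 9.6]
gripper_width: -0.3
grasp_force: 6.2
clock: 19.3
position: [450.9, -144.4, 108.5]
ee_rot: [-0.009, 1.0, -0.0, 0.001]
contact_force: [0.1, 1.0, -0.0]
gripper_width: 70.1
grasp_force: 0.0
shift [-0.0823  0.019   0.0337] dist 0.091
tool yaw 0.98 tilt [ 2.6e-03 -5.0e-04 -1.0e+00] turn 70.98
F [ 0.1  1.  -0. ] grip 70.1 0.0 j [ 0.03  0.25 -0.51  0.   -0.8  -1.59] t 19.3
```

View pics/c5.png

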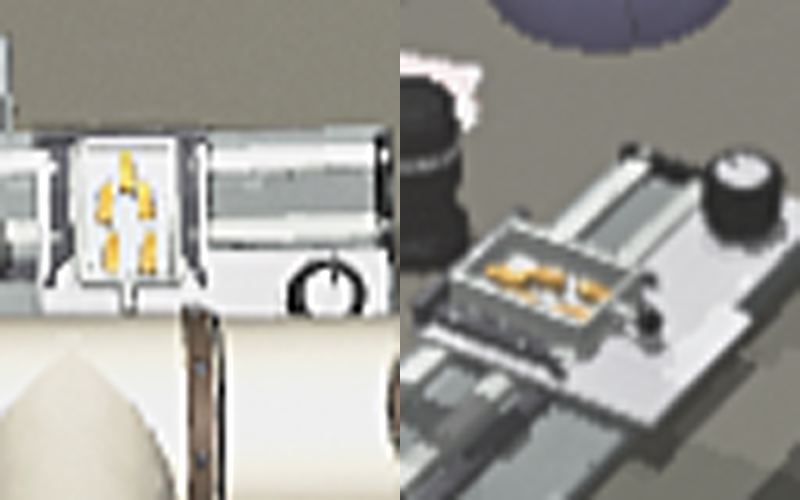

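The picture shows the tray between the rails and flush with the fence, with all five slugs inside and the ball to the front. The knob is at the right, at top-view crop (327,295). Next I'll turn the wrist back above the knob so it can stroke clockwise.

```bash
python3 -m pendant '[[-0.02,0.004,0,0,0,0,0.07],[-0.03,0.007,0.01,0,0,0,0.07],[-0.025,0.005,0.015,0,0,0,0.07],[-0.0093,0.0025,0.0087,0,0,-4,0.07],[0,0,0,0,0,-8.5,0.07],[0,0,0,0,0,-8.5,0.07],[0,0,0,0,0,-8.5,0.07],[0,0,0,0,0,-8.5,0.07],[0,0,0,0,0,-8.5,0.07],[0,0,0,0,0,-8.5,0.07],[0,0,0,0,0,-8.5,0.07],[0,0,0,0,0,-8.5,0.07]]'
python3 -m pendant '[[0,0,0,0,0,-8.5,0.07],[0,0,0,0,0,-8.5,0.07],[0,0,0,0,0,-8.5,0.07],[0,0,0,0,0,-8.5,0.07],[0,0,0,0,0,-8.5,0.07],[0,0,0,0,0,-8.5,0.07],[0,0,0,0,0,-8.5,0.07],[0,0,0,0,0,-8.5,0.07],[0,0,0,0,0,-8.5,0.07],[0,0,0,0,0,-8.5,0.07],[0,0,0,0,0,-8.5,0.07],[0,0,0,0,0,0,0.07]]'
python3 -c "
from h import *
delta([535,-124.5,34],166)"
```

```text
clock: 20.6
position: [534.7, -119.8, 74.5]
ee_rot: [-0.6, 0.8, -0.0, 0.0]
contact_force: [-0.8, -0.1, -0.5]
gripper_width: 70.1
grasp_force: 0.0
clock: 21.8
position: [534.6, -120.0, 74.5]
ee_rot: [0.993, -0.115, 0.0, -0.0]
contact_force: [-0.8, 0.5, -0.2]
gripper_width: 70.1
grasp_force: 0.0
shift [0.0013 0.0043 0.0405] dist 0.041
tool yaw 166.82 tilt [ 7.e-04  1.e-04 -1.e+00] turn 0.82
F [-0.8  0.5 -0.2] grip 70.1 0.0 j [ 0.08  0.41 -0.37  0.   -0.79  1.27] t 21.8
```

```bash
python3 -m pendant '[[0.0013,0.0043,0.01,0,0,0.8,0.07],[0,0,0.015,0,0,0,0.07],[0,0,0.01,0,0,0,0.07],[0,0,0.0055,0,0,0,0.07],[0,0,0,0,0,0,0.06],[0,0,0,0,0,0,0.05],[0,0,0,0,0,0,0.03],[0,0,0,0,0,0,0.03],[0,0,0,0,0,0,0.03],[0,0,0,0,0,0,0.03]]'
python3 - <<'E'
from h import *
delta([535,-124.5,34],166)
for k in range(22):
    th=np.radians(166-8.2*k-1.2);print(round(-2.29e-3*np.sin(th),4),round(2.29e-3*np.cos(th),4),end=" | ")
E
```

```text
clock: 22.8
position: [536.0, -123.6, 35.4]
ee_rot: [0.993, -0.122, 0.002, -0.001]
contact_force: [-1.5, 10.5, 5.2]
gripper_width: 37.3
grasp_force: 59.7
shift [-0.0007  0.0012  0.0014] dist 0.002
tool yaw 165.96 tilt [ 0.0035  0.0022 -1.    ] turn -0.04
F [-1.5 10.5  5.2] grip 37.3 59.71872925758362 j [ 0.07  0.47 -0.4  -0.   -0.7   1.26] t 22.8
-0.0006 -0.0022 | -0.0009 -0.0021 | -0.0012 -0.002 | -0.0015 -0.0018 | -0.0017 -0.0015 | -0.0019 -0.0013 | -0.0021 -0.001 | -0.0022 -0.0007 | -0.0023 -0.0004 | -0.0023 -0.0 | -0.0023 0.0003 | -0.0022 0.0006 | -0.0021 0.0009 | -0.0019 0.0012 | -0.0018 0.0015 | -0.0015 0.0017 | -0.0013 0.0019 | -0.001 0.0021 | -0.0007 0.0022 | -0.0004 0.0023 | -0.0 0.0023 | 0.0003 0.0023 |
```

```bash
python3 -m pendant '[[-0.0009,-0.0032,0,0,0,8.2,0.03],[-0.0009,-0.0021,0,0,0,8.2,0.03],[-0.0012,-0.002,0,0,0,8.2,0.03],[-0.0015,-0.0018,0,0,0,8.2,0.03]]'; python3 -c "
from h import *
delta([535,-114.5,34],133.2)"
```

```text
clock: 23.2
position: [535.5, -114.3, 35.4]
ee_rot: [0.917, -0.399, 0.001, -0.001]
contact_force: [-1.2, 5.2, 4.4]
gripper_width: 37.1
grasp_force: 59.5
shift [-0.0002  0.0005  0.0014] dist 0.002
tool yaw 132.95 tilt [ 2.5e-03  5.0e-04 -1.0e+00] turn -0.25
F [-1.2  5.2  4.4] grip 37.1 59.50099289417267 j [ 0.09  0.46 -0.41 -0.   -0.7   0.66] t 23.2
```

```bash
python3 -m pendant '[[-0.0017,-0.0015,0,0,0,8.2,0.03],[-0.0019,-0.0013,0,0,0,8.2,0.03],[-0.0021,-0.001,0,0,0,8.2,0.03],[-0.0022,-0.0007,0,0,0,8.2,0.03],[-0.0023,-0.0004,0,0,0,8.2,0.03],[-0.0023,0,0,0,0,8.2,0.03],[-0.0023,0.0003,0,0,0,8.2,0.03],[-0.0022,0.0006,0,0,0,8.2,0.03],[-0.0021,0.0009,0,0,0,8.2,0.03],[-0.0019,0.0012,0,0,0,8.2,0.03]]'; python3 -c "
from h import *
delta([534.6,-91.6,34],51.2)"
```

```text
clock: 24.2
position: [534.6, -91.3, 35.4]
ee_rot: [-0.43, 0.903, -0.0, 0.001]
contact_force: [-2.3, 5.9, 5.5]
gripper_width: 36.7
grasp_force: 59.7
shift [ 0.0002 -0.0002  0.0014] dist 0.001
tool yaw 50.94 tilt [ 1.6e-03  7.0e-04 -1.0e+00] turn -0.26
F [-2.3  5.9  5.5] grip 36.7 59.67475354671478 j [ 0.13  0.46 -0.42 -0.   -0.69 -0.81] t 24.2
```

```bash
python3 -m pendant '[[-0.0018,0.0015,0,0,0,8.2,0.03],[-0.0015,0.0017,0,0,0,8.2,0.03],[-0.0013,0.0019,0,0,0,8.2,0.03],[-0.001,0.0021,0,0,0,8.2,0.03],[-0.0007,0.0022,0,0,0,8.2,0.03],[-0.0004,0.0023,0,0,0,8.2,0.03],[0,0.0023,0,0,0,8.2,0.03],[0.0003,0.0023,0,0,0,8.2,0.03],[0.0006,0.0022,0,0,0,8.2,0.03],[0.0009,0.0021,0,0,0,8.2,0.03],[0.0012,0.0019,0,0,0,8.2,0.03],[0,0,0,0,0,0,0.03]]'; python3 -c "
from h import *
delta([534,-65.5,34],-39)"
```

```text
clock: 25.4
position: [533.8, -66.0, 35.4]
ee_rot: [0.336, 0.942, 0.001, 0.0]
contact_force: [-2.6, 5.3, 7.7]
gripper_width: 37.0
grasp_force: 60.1
shift [0.0001 0.0005 0.0014] dist 0.001
tool yaw -39.21 tilt [ 0.0013  0.0012 -1.    ] turn -0.21
F [-2.6  5.3  7.7] grip 37.0 60.118703842163086 j [ 0.18  0.45 -0.43 -0.   -0.69 -2.43] t 25.4
```

```bash
python3 -m pendant '[[0,0,0,0,0,0,0.06],[0,0,0,0,0,0,0.062],[0,0,0,0,0,0,0.062],[0,0,-0.015,0,0,0,0.062],[0,0,-0.02,0,0,0,0.062],[0,0,0,0,0,-8.5,0.062],[0,0,0,0,0,-8.5,0.062],[0,0,0,0,0,-8.5,0.062],[0,0,0,0,0,-8.5,0.062],[0,0,0,0,0,-8.5,0.062],[0,0,0,0,0,-8.5,0.062],[0,0,0,0,0,-8.5,0.062]]'
python3 -m pendant '[[0,0,0,0,0,-8.5,0.062],[0,0,0,0,0,-8.5,0.062],[0,0,0,0,0,-8.5,0.062],[0,0,0,0,0,-8.5,0.062],[0,0,0,0,0,-8.5,0.062],[0,0,0,0,0,-8.5,0.062],[0,0,0,0,0,-8.5,0.062],[0,0,0,0,0,-8.5,0.062],[0,0,0,0,0,-8.5,0.062],[0,0,0,0,0,-8.5,0.062],[0,0,0,0,0,-8.5,0.062],[0,0,0,0,0,-8.5,0.062]]'; python3 -c "
from h import *
delta([534,-65.5,34],-39)"
```

```text
clock: 26.6
position: [533.6, -67.5, 68.8]
ee_rot: [-0.18, 0.984, -0.0, -0.0]
contact_force: [0.2, 0.3, -0.4]
gripper_width: 61.6
grasp_force: 0.0
clock: 27.8
position: [533.7, -67.5, 68.8]
ee_rot: [0.878, -0.479, 0.0, 0.0]
contact_force: [0.6, -0.2, 0.2]
gripper_width: 62.1
grasp_force: 0.0
shift [-0.0015 -0.0014  0.0348] dist 0.035
tool yaw 122.75 tilt [-0.e+00 -1.e-04 -1.e+00] turn 161.75
F [ 0.6 -0.2  0.2] grip 62.1 0.0 j [ 0.18  0.4  -0.4   0.   -0.77  0.4 ] t 27.8
```

```bash
python3 -m pendant '[[-0.0015,-0.0014,0.01,0,0,0,0.062],[0,0,0.015,0,0,0,0.062],[0,0,0.01,0,0,0,0.062],[0,0,0,0,0,0,0.05],[0,0,0,0,0,0,0.03],[0,0,0,0,0,0,0.03],[0,0,0,0,0,0,0.03],[0,0,0,0,0,0,0.03]]'
python3 -m pendant '[[-0.002,-0.0012,0,0,0,8.2,0.03],[-0.0021,-0.0009,0,0,0,8.2,0.03],[-0.0022,-0.0006,0,0,0,8.2,0.03],[-0.0023,-0.0003,0,0,0,8.2,0.03],[-0.0023,0.0001,0,0,0,8.2,0.03],[-0.0023,0.0004,0,0,0,8.2,0.03],[-0.0022,0.0007,0,0,0,8.2,0.03],[-0.0021,0.001,0,0,0,8.2,0.03],[-0.0019,0.0013,0,0,0,8.2,0.03],[-0.0017,0.0015,0,0,0,8.2,0.03],[-0.0015,0.0018,0,0,0,8.2,0.03]]'
python3 -c "
from h import *
delta([533.5,-40.4,34],32.5)
from bench import arm;print(arm.read_state()['wrist_torque'])"
```

```text
clock: 28.6
position: [533.5, -65.5, 33.9]
ee_rot: [0.876, -0.482, -0.0, 0.0]
contact_force: [-1.6, -2.2, -1.7]
gripper_width: 37.3
grasp_force: 60.3
clock: 29.7
position: [533.0, -40.4, 33.9]
ee_rot: [-0.275, 0.961, -0.0, -0.001]
contact_force: [-1.2, -4.5, -1.6]
gripper_width: 37.3
grasp_force: 60.2
shift [-0.0004 -0.0003 -0.0001] dist 0.001
tool yaw 31.97 tilt [-0.0013 -0.0011 -1.    ] turn -0.53
F [-1.2 -4.5 -1.6] grip 37.3 60.24634838104248 j [ 0.23  0.45 -0.44  0.   -0.68 -1.24] t 29.7
[-1.21851853  0.26746539  0.31069568]
```

```bash
python3 -m pendant '[[-0.0012,0.002,0,0,0,8.2,0.03],[-0.0009,0.0021,0,0,0,8.2,0.03],[-0.0006,0.0022,0,0,0,8.2,0.03]]'
python3 -c "from bench import arm;print(arm.read_state()['wrist_torque'])"
python3 -m pendant '[[-0.0002,0.0011,0,0,0,4.1,0.03],[-0.0001,0.0011,0,0,0,4.1,0.03]]'
python3 -c "from bench import arm;print(arm.read_state()['wrist_torque'])"
```

```text
clock: 30.0
position: [532.8, -33.7, 33.9]
ee_rot: [-0.064, 0.998, -0.001, -0.001]
contact_force: [-1.1, -4.4, -1.3]
gripper_width: 37.2
grasp_force: 60.4
[-1.41724657  0.31598171  0.34430495]
clock: 30.2
position: [532.7, -31.5, 33.9]
ee_rot: [0.006, 1.0, -0.001, -0.001]
contact_force: [-1.6, -4.1, -1.5]
gripper_width: 37.3
grasp_force: 60.5
[-1.29265158  0.44708394  0.36400137]
```

```bash
for i in 1; do python3 -m pendant '[[0,0.0011,0,0,0,4.1,0.03],[0.0001,0.0011,0,0,0,4.1,0.03]]'; python3 -c "from bench import arm;print(arm.read_state()['wrist_torque'])"
python3 -m pendant '[[0.0002,0.0011,0,0,0,4.1,0.03],[0.0003,0.0011,0,0,0,4.1,0.03]]'; python3 -c "from bench import arm;print(arm.read_state()['wrist_torque'])"; done
```

```text
clock: 30.4
position: [532.6, -29.3, 33.9]
ee_rot: [0.077, 0.997, -0.001, -0.001]
contact_force: [-2.4, -4.8, -0.7]
gripper_width: 36.9
grasp_force: 60.5
[-1.17568911  0.46798647  0.36982402]
clock: 30.6
position: [534.5, -29.2, 34.0]
ee_rot: [0.146, 0.989, -0.002, 0.001]
contact_force: [5.6, -20.5, -7.8]
gripper_width: 36.9
grasp_force: 62.0
[-6.05583241 -1.68899391  1.50120355]
```

```bash
python3 -m pendant '[[0,-0.001,0,0,0,0,0.03],[0,0,0,0,0,0,0.05],[0,0,0,0,0,0,0.062],[0,0,0,0,0,0,0.062],[0,0,-0.015,0,0,0,0.062],[0,0,-0.03,0,0,0,0.062],[0.03,-0.01,-0.03,0,0,0,0.062],[0.04,-0.03,-0.02,0,0,0,0.062],[0.02,-0.05,0,0,0,0,0.062],[0,-0.05,0,0,0,0,0.062],[0,-0.05,0,0,0,0,0.062],[0,-0.05,0,0,0,0,0.062]]'
python3 -m pendant '[[0,-0.05,0,0,0,0,0.062],[0,-0.05,0,0,0,0,0.062],[0,-0.05,0,0,0,0,0.062],[0,-0.03,0,0,0,0,0.062],[0,0,0,0,0,0,0.062]]'
python3 - <<'E'
import pickle
from h import *
from bench import arm
r=arm.get_image("top");q=arm.get_image("scene");pickle.dump({"top":r,"scene":q},open("im5.pkl","wb"))
d=pickle.load(open("im0.pkl","rb"))
K=8;x0,y0=285,195;im=r["image"];u=cv2.resize(im[y0:230,x0:343],None,fx=K,fy=K,interpolation=cv2.INTER_CUBIC)
m=cv2.morphologyEx((u.max(2)<90).astype(np.uint8),cv2.MORPH_CLOSE,np.ones((9,9)))
for k in cv2.findContours(m,cv2.RETR_EXTERNAL,cv2.CHAIN_APPROX_NONE)[0]:
    if cv2.contourArea(k)>400:
        p,rad=cv2.minEnclosingCircle(k);p=(np.array(p)+.5)/K-.5+[x0,y0];print("dark",p.round(1),round(rad/K,2),ray(r,*p,60).round(1))
for n,im in (("top",r),("scene",q)):
    a=im["image"].astype(int);yel=((a[:,:,0]-a[:,:,2])>80)
    c=[580.5,75,36];p=proj(im,c).astype(int);w=yel[p[1]-14:p[1]+14,p[0]-14:p[0]+14];print(n,p,"yellow",w.sum())
    df=np.abs(a-d[n]["image"].astype(int)).max(2)
    print(n,"diff left objects", (df[195:245,95:220]>40).sum() if n=="top" else (df[250:400,60:260]>40).sum())
E
python3 -c "
from h import *
delta([0,0,0])"
```

```text
clock: 31.8
position: [382.7, -227.4, 128.5]
ee_rot: [0.147, 0.989, 0.0, 0.002]
contact_force: [1.6, -0.4, 0.5]
gripper_width: 62.2
grasp_force: 0.0
clock: 32.3
position: [329.8, -401.3, 127.6]
ee_rot: [0.15, 0.989, -0.0, 0.001]
contact_force: [-0.0, 1.0, -0.1]
gripper_width: 61.8
grasp_force: 0.0
dark [297.4 218.1] 4.25 [497.5 -12.8  60. ]
dark [303.3 207.8] 6.22 [531.5 -31.4  60. ]
dark [340.3 200.1] 3.88 [ 559.5 -152.6   60. ]
top [271 193] yellow 21
top diff left objects 0
scene [250 222] yellow 8
scene diff left objects 0
shift [0.4326 0.2841 0.1274] dist 0.533
tool yaw -17.06 tilt [ 4.e-04  2.e-04 -1.e+00] turn None
F [0.1 1.1 0.2] grip 62.0 0.0 j [-0.57  0.3  -0.39 -0.   -0.89 -1.3 ] t 32.4
```

Run:
```python
import pickle
from h import *
d=pickle.load(open("im0.pkl","rb"));e=pickle.load(open("im4.pkl","rb"));f=pickle.load(open("im5.pkl","rb"))
print("lens y", ray(d["top"],270.7,188.1,203))
print("pred ball",proj(f["top"],[523,73,44]), proj(f["scene"],[523,73,44]),"tray px",proj(f["top"],[581,74.5,36]),proj(f["scene"],[581,74.5,36]))
for n,(x0,y0,x1,y1) in(("top",(258,178,292,224)),("scene",(228,200,275,245))):
    a=f[n]["image"][y0:y1,x0:x1].astype(int);g=a.max(2);Y=(a[:,:,0]-a[:,:,2])>60
    print(n,x0)
    for i in range(len(g)):print(y0+i,"".join("Y" if Y[i,j] else "#" if g[i,j]<60 else "+" if g[i,j]<95 else "-" if g[i,j]<140 else "." if g[i,j]<200 else "o" for j in range(g.shape[1])))
for n in f:
    for k in(e,f):
        a=k[n]["image"].astype(int);print(n,"yellow",(((a[:,:,0]-a[:,:,2])>60)[175:240,240:320]).sum())
```

```text
lens y [572.89843506  71.85531896 203.        ]
pred ball [271.53424321 210.28748917] [267.62914567 227.1723571 ] tray px [271.547672   193.30078863] [250.77316111 222.31905865]
top 258
178 ----...+#......#-------.----------
179 ----...+#.....o+-------.----------
180 ---+....-..-..o+----+++.----------
181 ---+.--.--+#++-+++++-------.......
182 --------+########+++-.+++++.......
183 +------##+++++++#+---o#--+--......
184 o-+--o##++++++++##-.-o#--.o.oooooo
185 oo---o#++++++++++#-.oo#--.oooooooo
186 oo.---#++++++++++#+.oo#-o.oooooooo
187 oo.--+#++++++++++##-oo#-o.o..o....
188 oo---+#++++++++++#+-oo#---o-......
189 oo----#++++++++++##+oo#--.o-......
190 oo-----#++++++++####oo#--.o-......
191 oo----+###++++######oo#--.o+......
192 oo---o##########-+##oo#--.o+o.....
193 oo---o-#########+##-.o+---o-o.....
194 oo---oo####++######..o----o-......
195 oo---.o-##########...o----o-oooooo
196 oo+---o-.+######+.o..o+---o.oooooo
197 oo.---o-oo++#++o.....o++..oooooooo
198 ooo---o-oo-Y-.oo-Y-..o++..oooo...o
199 oo.---o-oo-YYoooYYY..o++--o.......
200 oo----o-oo-YY.ooYYY..o+#--o.......
201 oo+---o-ooYYY
[... 2589 characters left out ...]
--.oo...---.oooo
233 #+.o---.oooo..-+++------..------.ooooo..---.ooo
234 ##--++++-.oooo..-++++++-oo..--..ooooooo....oooo
235 #######+++--.oooo.--+#+-......ooooooooooooooooo
236 +##########++-.oooo..-++-o..ooooooooooooooooooo
237 --++########+-.-..oooo.++.ooooooooooooooooooooo
238 ---+--+#####+.o.+--.ooo.+-ooooooooooooooooooooo
239 ++++-.--+####--+##++-.oo..ooooooooooooooooooooo
240 +++++-----+#########++--.ooooooooooooooooooooo-
241 --+++++-----+#######+-+++-.oooooooooooooooooo.+
242 ----+++++----++#####--+#+++-.ooooooooooooooo.++
243 ------++++++-----+##+++--++++--.ooooooooooo-+++
244 --------++++++---++-+--..--++++--.oooooooo.++++
top yellow 68
top yellow 30
scene yellow 44
scene yellow 32
```

```bash
python3 -c "from bench import arm;print(arm.job_done())"
```

```text
the job is handed in; nothing more can be done
None
```

I handed the job in at about 32 s: the tray is home against the fence, the feed knob is wound to its left-hand stop, and the stamps and carton look unmoved in the pictures. All five slugs were in the tray just before winding; afterwards the lens head hides part of it, so I couldn't count all five again.

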